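# Third hand at the tacking jig: press the printing block against the sprung stop

## Task

I want to tack this little wooden printing block in the jig: please lift the ink jar off the jig's board and stand it upright on the table without tipping it, and leave the sanding block where it is. Then take the printing block, lay it flat on the board along the centre line, picture up, and press one of its short ends squarely against the middle of the sprung stop with a steady 10 N or so, so that the gauge pointer stays in the green band and never runs to the end of the red. Hold it like that for at least three seconds and finish still holding and pressing it; do not let go.

Things in the scene. Friction and masses are not known exactly. Their poses are not given: they have to be found in the camera images.
- jig: Fixed jig: plywood board 240 (x) x 160 (y) x 12 mm; origin at the centre of its underside, z up, x along the black centre line (y = 0) from the open end towards the sprung stop, roughly away from the robot. Board top z = 12 mm. Grey lines at y = +-22.5 mm. Dark bracket behind the stop: x = 76 to 116 mm, 120 mm wide, up to z = 48 mm, with a white, green, red gauge on top.
- stop_face (a point): Centre of the black rubber face of the sprung stop plate, 90 (y) x 34 (z) mm, from 2 to 36 mm above the board. The pressing face looks to the jig's -x; axes as the jig's. At rest the face is at x = 47, y = 0, z = 31 mm in the jig's frame; pressed, it slides along the jig's +x. Its pointer rises to 53 mm above the table.
- stop_plate (a joint): How far the stop is pressed in, m: 0 at rest, hard end at 0.022. Spring 1 N per mm (10 mm = 10 N), no preload. The pointer is in the green band from 0.005 to 0.015 (5 to 15 N), then in the red, whose end, never to be reached, is at 0.019.
- wood_block: Printing block of light wood, coloured picture on top, 45 (x) x 70 (y) x 22 (z) mm, about 60 g, lying flat on the table on one side of the jig, picture up. Origin at the centre of its underside; y along its length. Short ends at y = +-35 mm; either may go against the stop. Grip it across its 45 mm width, so the fingers stay clear of the stop.
- ink_jar: Black jar of ink with a pale label, upright on the jig's board in front of the stop: body 54 mm in diameter up to 42 mm, cap 41 mm in diameter from 42 to 57 mm, closed, about 80 g. Origin at the centre of its underside, z up. Keep clear of the tall open paint box at the left (from about x = 0.53, y = 0.33 m outwards) when setting it down.
- sanding_block: Sanding block, plain light wood above and brown below, 40 (x) x 60 (y) x 30 (z) mm, on the table on the other side of the jig from the printing block. Origin at the centre of its underside. To be left alone.
There are look-alikes about, which are no part of the job. Several things have the shape of the ink_jar; the one meant has the colours described above.

How it is judged:
By the outcome, as a careful person would: the job done as asked, in the order asked, and still so for the second after the job is handed in, while the arm keeps its last pose, push and grip.
It also fails if it takes over 66 s, if anything falls off the work surface, if the arm or the gripper's body presses on something with over 40 N, if the wrist force passes 120 N, or if a joint passes its speed limit or range.

## Robot

A 7-joint arm with a two-finger parallel gripper is mounted at the origin on a cart in front of the work surface, level with it; the furniture and walls round the work are solid. World frame = base frame: x ahead of the robot, y to its left, z up, the work surface at z = 0. Lengths are in m, angles in rad, forces in N, time in s.
With the tool pointing down it reaches from about 0.425 to 0.925 m from the base axis. Payload 6.8 kg.
Tool frame: the origin (TCP) lies at the very end of the fingers, on their centre line; the grasp point (between the pads) lies env.grip_depth behind it (env.grip_depth is the distance from the TCP to the grasp point, in m); z points along the fingers, y is the line along which they close (so a half turn about z gives the same grasp; the last joint's range is limited). The gripper opens to 88 mm and grips with 3 to 60 N. Pads are 20 mm wide; open, the fingers measure 115 mm over their backs; the gripper's body (75 mm by 178 mm) begins 61 mm behind the grasp point.
Start: joints at [-1.265, 0.477, 0.022, 1.555, -0.011, 1.109, -0.083], TCP at [0.271, 0.618, 0.223] pointing down, gripper open.
Joint ranges: [-2.96, 2.96], [-0.34, 2.1], [-1.41, 1.46], [0.24, 2.44], [-1.37, 4.51], [0.17, 1.92], [-2.96, 2.96]. Speed limits (rad/s): [2.39, 2.39, 3.14, 3.14, 3.14, 3.14, 3.14].

## Interface

Orientations are given as a unit quaternion [w, x, y, z].
In Python, from workcell import env gives the robot as it stands.
- The arm moves only by the tool step_arm, never from a script. Its arguments are lists of equal length, an entry for each row: "slide": the shift along the world's x, y, z in mm, a list of three; "spin": the turn about the world's z in degrees. A call has 1 to 8 rows; each row shifts and turns the commanded pose from where the row before left it; what a row does not reach is not made up. A row lasts 1/10 s, in which the tool goes at most 50 mm and 8.59 degrees, less where a joint would pass 70% of its speed; a pose out of reach is approached as far as the arm can. A call is refused whole if a number of a shift passes 50 or a number of a turn 8.59, either way. A call with a gripper value outside its range is refused whole. "claw" is the finger opening in mm, from 0 to 87.8, set as the call begins (left out, the last holds). The fingers move at their own pace and stop on an object; "squeeze" is the grip in N (left out, the last holds). Time passes only in rows, so rows that do not move let the fingers close. It gives the time, the measured TCP pose, the force, the opening and the grip force at its end, in the units of the state.
- env.get_obs(): the state, without advancing time (a new reading comes with each control period).
- env.get_image(name): name is "scene" or "top"; returns a dict with "pixels" (400x640x3 uint8, blue, green, red), "fx", "fy", "cx", "cy" (pixels), "k1" (the pictures are not rectified: a ray, as slopes to the right and down, at radius r is drawn at 1 + k1 r^2 times it, then the intrinsics apply), "pose" (4x4, takes a point from camera to world coordinates). Camera axes: x right, y up, looking along -z (the intrinsics and any distortion apply to the point x, -y, -z); pixel columns grow to the right and rows downward; lengths in m; the calibration is good to about 2 mm. A picture is of the moment at which its call begins. There is no depth.
- env.job_done(): hands the job in; it is judged then, once.
The state is a dict: "time": time; "joints": joint angles; "qd": joint speeds; "tau": joint torques, N m; "tool_pos": TCP position; "tool_rot": TCP orientation; "wrist_force": force on the tool from outside, world axes, zero at the start; "moment": the same for the moment, N m; "finger_gap": opening from 0.0 (shut) to 1.0 (fully open); "grasp_force": force on a finger pad.
Only numpy, scipy, OpenCV 4.12 (cv2) and the standard library are available. Lean on these libraries where they do the work, as an engineer would, in place of code of your own. Each camera call takes 0.05 s, during which the arm holds its last target. There are 200 camera calls.

## Working session

There is one attempt and no reset: what is moved stays moved. The work goes in short steps, Python scripts to look and compute and a tool call to move; the robot and the scene stay as the last step left them, time stands still between calls to the robot, and variables do not carry over. Pictures are saved under pics/ and viewed, at most 10 in all, crops included, and the job is handed in when it is done.

Besides the shell and the picture viewer there is one more tool, called as name(argument=value, ...) on one line, values as JSON. step_arm: Moves the arm, as the interface text tells. Its arguments: {"type":"object","properties":{"slide":{"type":"array","items":{"type":"array","items":{"type":"number"}}},"spin":{"type":"array","items":{"type":"number"}},"claw":{"type":"number"},"squeeze":{"type":"number"}},"required":["slide","spin"]}

```bash
mkdir -p pics; cat > h.py <<'E'
import numpy as np, cv2
from workcell import env
def ray(im,u,v):
    K=np.array([[im["fx"],0,im["cx"]],[0,im["fy"],im["cy"]],[0,0,1.]])
    p=cv2.undistortPoints(np.array([[[u,v]]],float),K,np.array([im["k1"],0,0,0.]))[0,0]
    T=np.array(im["pose"]); return T[:3,3],T[:3,:3]@np.array([p[0],-p[1],-1])
def onz(im,u,v,z):
    o,d=ray(im,u,v); return o+d*(z-o[2])/d[2]
E
python3 - <<'E'
from h import *
o=env.get_obs(); print(o, env.grip_depth)
for n in("scene","top"):
    im=env.get_image(n); cv2.imwrite(f"pics/{n}0.png",im["pixels"]); print(n,im["fx"],im["k1"],np.round(im["pose"],3))
E
```

```text
{'time': 0.0, 'joints': array([-1.2650813 ,  0.47777709,  0.02234416,  1.55637959, -0.01145678,
        1.10929686, -0.08308931]), 'qd': array([ 0.0014461 , -0.00120771,  0.00078139,  0.00023587,  0.0014531 ,
        0.00040408,  0.00037559]), 'tau': array([-8.85631998e-04, -5.82847774e+01,  1.53464075e+00, -2.72613609e+01,
       -5.42412337e-02,  1.68117491e-02,  1.52629873e-04]), 'tool_pos': array([0.27121905, 0.61749628, 0.22172759]), 'tool_rot': array([-9.50750152e-05,  2.05410612e-01,  9.78675498e-01, -8.61147833e-04]), 'wrist_force': array([ 0.65024185,  0.34296531, -0.17228214]), 'moment': array([-0.02605283, -0.02044708,  0.02787824]), 'grasp_force': 0.0, 'finger_gap': 0.9995758229474745} 0.0187
scene 398.3351804824318 -0.10323181553206337 [[ 0.888  0.216 -0.405  0.12 ]
 [-0.459  0.406 -0.79  -0.873]
 [-0.006  0.888  0.46   0.542]
 [ 0.     0.     0.     1.   ]]
top 361.279542238093 -0.0012056855716707858 [[-0.     0.984 -0.179  0.401]
 [-1.    -0.001 -0.002  0.001]
 [-0.002  0.179  0.984  0.874]
 [ 0.     0.     0.     1.   ]]
```

View pics/scene0.png

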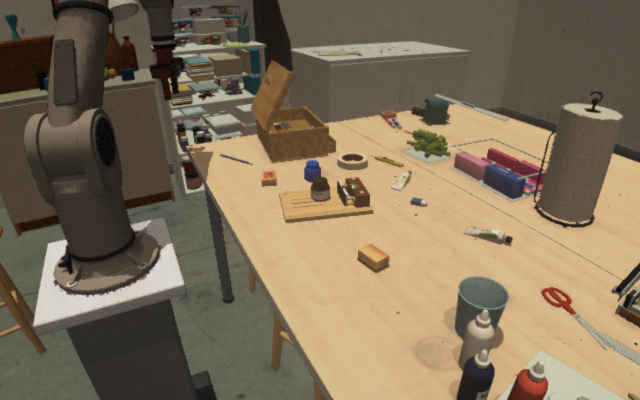

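View pics/top0.png

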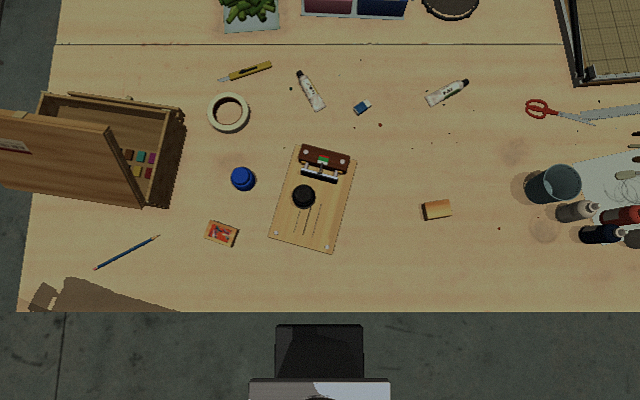

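Scene: the black jar is at (320,188) on the jig, with a blue look-alike at (313,170), the printing block at (269,178) and the sanding block at (373,257). Top view: black jar (303,196), blue jar (243,179), printing block (221,233), sanding block (437,210), stop (320,172).
Candidates in the top view:
- **Jar:** black (303,196) or blue (243,179). I choose black, since it stands on the jig.
- **Block:** picture block (221,233) or plain block (437,210). I choose the picture block.

Next is a close crop to check both choices.

```bash
python3 - <<'E'
from h import *
a=cv2.imread("pics/top0.png")[135:260,195:365]; b=cv2.imread("pics/scene0.png")[155:225,255:385]
a=cv2.resize(a,None,fx=3.2,fy=3.2,interpolation=2); b=cv2.resize(b,(247*1,133)); 
b=cv2.resize(cv2.imread("pics/scene0.png")[155:225,255:385],None,fx=2.8,fy=2.8,interpolation=2)
c=np.zeros((400+196,544,3),np.uint8); c[:400]=a; c[400:,:364]=b
cv2.imwrite("pics/crop0.png",np.clip(c*1.3,0,255).astype(np.uint8))
E
```

```text
(no output)
```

View pics/crop0.png

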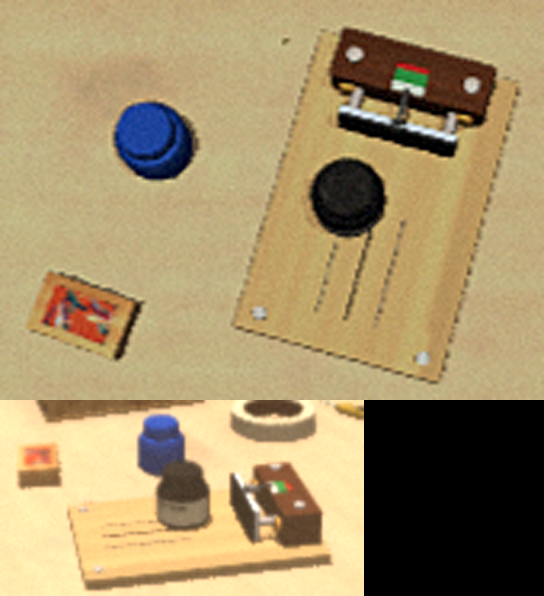

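The crop confirms the choices: the black jar with a pale label stands on the board (crop 347,197), the blue jar is the look-alike (153,140), and the picture block is at (85,313). The stop's front is at about (397,135).

```bash
cat > meas.py <<'E'
from h import *
T=env.get_image("top"); S=env.get_image("scene")
def c2(u,v): return 195+(u+.5)/3.2-.5,135+(v+.5)/3.2-.5
if __name__=="__main__":
    P=T["pixels"].astype(int); hsv=cv2.cvtColor(T["pixels"],cv2.COLOR_BGR2HSV)
    cor=np.array([onz(T,*c2(*p),.012)[:2] for p in[(233,326),(437,381),(520,90),(322,28)]])
    print("board",cor.round(4).tolist(),[round(np.linalg.norm(cor[i]-cor[i-1]),4) for i in range(4)],cor.mean(0))
    d=(cor[3]+cor[2]-cor[0]-cor[1]); print("ax",np.degrees(np.arctan2(d[1],d[0])))
    # red picture
    def biggest(m,x0,y0,x1,y1):
        k=np.zeros(m.shape,np.uint8); k[y0:y1,x0:x1]=m[y0:y1,x0:x1]
        cs,_=cv2.findContours(k,0,cv2.CHAIN_APPROX_NONE); return max(cs,key=cv2.contourArea)[:,0,:].astype(float)
    def rect(c,im,z):
        w=np.array([onz(im,u,v,z)[:2] for u,v in c]); r=cv2.minAreaRect((w*1000).astype(np.float32)); return np.round(r[0],1),np.round(r[1],1),round(r[2],1)
    red=((hsv[...,0]<9)|(hsv[...,0]>172))&(hsv[...,1]>150)&(hsv[...,2]>80)
    print("picture",rect(biggest(red,195,210,245,255),T,.022))
    # block top by hand picks
    print("blocktop",[onz(T,*c2(*p),.022)[:2].round(4).tolist() for p in[(48,271),(140,300),(120,347),(29,328)]])
    dark=P.max(2)<70
    c=biggest(dark,285,180,320,212); w=np.array([onz(T,u,v,.069)[:2]*1000 for u,v in c],np.float32)
    (x,y),r=cv2.minEnclosingCircle(w); print("jar outline",x,y,r)
    ys,xs=np.nonzero(dark[207:240,296:314]); 
    # centre line: row-wise darkest in window
    g=P.sum(2); pts=[]
    for v in range(212,235):
        u0=int(round(311-(v-207)*.27)); s=g[v,u0-3:u0+4]; wt=np.clip(np.median(s)-s-15,0,None)
        if wt.sum()>0: pts.append(onz(T,(wt*np.arange(u0-3,u0+4)).sum()/wt.sum(),v,.012)[:2])
    pts=np.array(pts,np.float32); l=cv2.fitLine(pts,cv2.DIST_HUBER,0,.001,.001).ravel(); print("cline",len(pts),l,np.degrees(np.arctan2(l[1],l[0])))
    b=(P[...,2]>P[...,0]+12)&(P.max(2)<100)
    print("bracket",rect(biggest(b,290,135,360,180),T,.048))
    print("stop top front edge ends",[onz(T,*c2(*p),.048)[:2].round(4).tolist() for p in[(338,122),(457,153)]])
    # scene checks: jar label/cap centre ray
    for nm,(u,v),z in[("jarcap top",(255+183/2.8,155+(468-400)/2.8),.069),("block top c",(255+40/2.8,155+(454-400)/2.8),.022),("board nearL? ",(255+69/2.8,155+(506-400)/2.8),.012),("board nearR",(255+85/2.8,155+(578-400)/2.8),.012)]:
        print(nm,onz(S,u,v,z)[:2].round(4))
E
python3 meas.py
```

```text
board [[0.4757, 0.1236], [0.435, -0.0281], [0.6578, -0.0938], [0.7082, 0.0598]] [np.float64(0.2411), np.float64(0.1571), np.float64(0.2323), np.float64(0.1617)] [0.56915063 0.0154014 ]
ax -15.877605053825672
picture (array([480.7, 229. ]), array([30.3, 28.8]), 73.8)
blocktop [[0.5157, 0.2608], [0.494, 0.1915], [0.4594, 0.2049], [0.4734, 0.2725]]
jar outline 561.8778686523438 35.65499496459961 28.543575286865234
cline 23 [ 0.963782   -0.26669127  0.50957686  0.03223988] -15.467471
bracket (array([656.4,  -9.2]), array([122.1,  51.1]), 74.7)
stop top front edge ends [[0.6228, 0.0448], [0.5992, -0.0427]]
jarcap top [0.5705 0.0365]
block top c [0.4887 0.2372]
board nearL?  [0.4766 0.1181]
board nearR [ 0.4352 -0.0276]
```

step_arm(slide=[[14,-40,0],[14,-40,0],[14,-40,0],[14,-40,0],[14,-40,0],[14,-40,0],[14,-40,0],[14,-40,0]], spin=[1,1,1,1,1,1,1,1.3], claw=87.8)

```text
time: 1.0
tool_pos: [0.3837, 0.2963, 0.2227]
tool_rot: [0.0, 0.134, 0.991, 0.0]
wrist_force: [0.1, -1.0, 0.6]
finger_gap: 1.002
grasp_force: 0.0
```

step_arm(slide=[[23,-33,0],[23,-33,0],[23,-33,0],[23,-33,0],[23,-33,0],[23,-33,0],[23,-33,0],[23,-30,0]], spin=[0,0,0,0,0,0,0,0])

```text
time: 1.8
tool_pos: [0.5681, 0.0352, 0.2227]
tool_rot: [0.0, 0.134, 0.991, -0.0]
wrist_force: [0.5, -0.1, 0.5]
finger_gap: 0.999
grasp_force: 0.0
```

```bash
python3 - <<'E'
from h import *
o=env.get_obs(); print(o["time"],o["joints"].round(3),o["tool_pos"],o["tool_rot"],o["wrist_force"])
im=env.get_image("scene"); cv2.imwrite("pics/scene1.png",cv2.resize(im["pixels"][110:280,210:430],None,fx=3,fy=3))
T=env.get_image("top")
for p in[(400,150),(437,210),(362,108),(390,165),(243,179)]: print(p,onz(T,*p,0)[:2].round(3))
E
```

```text
1.8 [-0.422  0.309  0.312  1.831 -0.11   1.019  1.234] [0.56806222 0.03523691 0.22270215] [ 2.87725305e-05  1.34324190e-01  9.90937440e-01 -1.72137560e-05] [ 0.49952259 -0.09717522  0.54805694]
(400, 150) [ 0.695 -0.204]
(437, 210) [ 0.541 -0.288]
(362, 108) [ 0.808 -0.111]
(390, 165) [ 0.656 -0.177]
(243, 179) [0.62 0.19]
```

View pics/scene1.png

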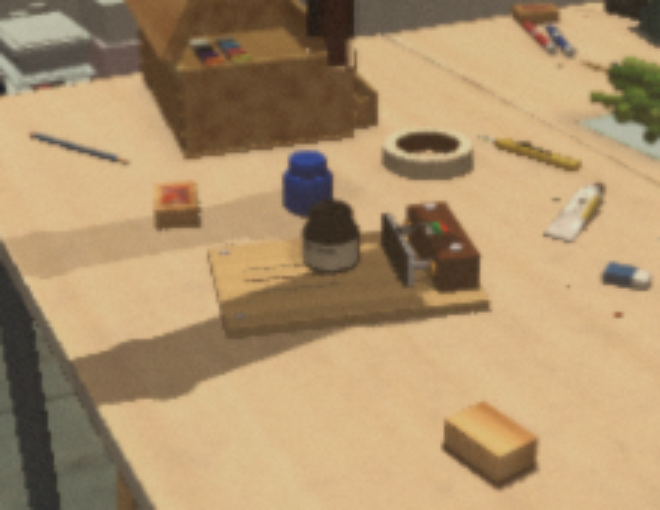

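The scene picture shows the jar still on the board (crop 330,235), with the stop (395,250) and the table clear around it. I descend now.

step_arm(slide=[[0,0,-30],[0,0,-30],[0,0,-30],[0,0,-30],[0,0,-25],[0,0,-20],[0,0,-15],[0,0,-10]], spin=[0,0,0,0,0,0,0,0])

```text
time: 2.7
tool_pos: [0.5668, 0.0376, 0.0316]
tool_rot: [-0.001, 0.134, 0.991, -0.0]
wrist_force: [0.5, -0.0, -0.0]
finger_gap: 1.003
grasp_force: 0.0
```

step_arm(slide=[[0,0,-8],[0,0,-5],[0,0,0]], spin=[0,0,0])

```text
time: 3.0
tool_pos: [0.5674, 0.0371, 0.0195]
tool_rot: [-0.0, 0.134, 0.991, 0.0]
wrist_force: [0.1, 0.3, 0.2]
finger_gap: 0.997
grasp_force: 0.0
```

step_arm(slide=[[0,0,0],[0,0,0],[0,0,0],[0,0,0],[0,0,0],[0,0,0],[0,0,0],[0,0,0]], spin=[0,0,0,0,0,0,0,0], claw=45, squeeze=10)

```text
time: 3.8
tool_pos: [0.5676, 0.0371, 0.0199]
tool_rot: [0.0, 0.134, 0.991, 0.0]
wrist_force: [-1.0, 0.8, 3.4]
finger_gap: 0.612
grasp_force: 10.0
```

step_arm(slide=[[0,0,2],[0,0,5],[0,0,10],[0,0,15],[0,0,20],[0,0,20],[0,0,15],[0,0,8]], spin=[0,0,0,0,0,0,0,0], squeeze=15)

```text
time: 4.6
tool_pos: [0.5684, 0.0371, 0.1172]
tool_rot: [0.001, 0.134, 0.991, 0.001]
wrist_force: [0.3, 0.6, -0.8]
finger_gap: 0.611
grasp_force: 15.0
```

```bash
python3 - <<'E'
from h import *
im=env.get_image("scene"); cv2.imwrite("pics/scene2.png",cv2.resize(im["pixels"][100:280,210:430],None,fx=3,fy=3))
E
```

```text
(no output)
```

View pics/scene2.png

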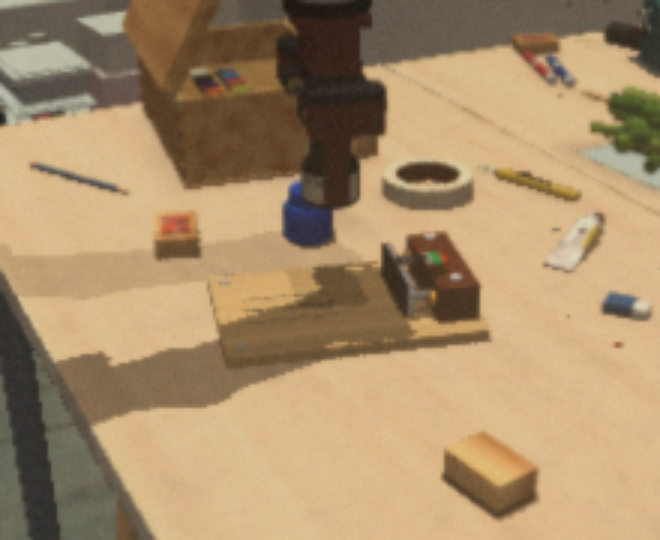

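The jar is held upright clear of the board (crop 330,190). I carry it to the free spot on the right of the jig.

step_arm(slide=[[6,-14,0],[12,-28,0],[15,-36,0],[16,-38,0],[16,-38,0],[15,-36,0],[13,-30,0],[7,-20,0]], spin=[0,0,0,0,0,0,0,0])

```text
time: 5.45
tool_pos: [0.667, -0.2078, 0.1134]
tool_rot: [-0.001, 0.136, 0.991, -0.001]
wrist_force: [0.0, 0.2, -0.9]
finger_gap: 0.612
grasp_force: 15.0
```

step_arm(slide=[[0,0,-10],[0,0,-20],[0,0,-22],[0,0,-20],[0,0,-15],[0,0,-9],[0,0,-6],[0,0,0]], spin=[0,0,0,0,0,0,0,0])

```text
time: 6.25
tool_pos: [0.6671, -0.2027, 0.012]
tool_rot: [-0.0, 0.134, 0.991, 0.0]
wrist_force: [0.2, -0.2, -2.0]
finger_gap: 0.614
grasp_force: 15.0
```

step_arm(slide=[[0,0,-1],[0,0,-1],[0,0,-1],[0,0,-1],[0,0,0],[0,0,0]], spin=[0,0,0,0,0,0])

```text
time: 6.85
tool_pos: [0.6674, -0.2029, 0.0087]
tool_rot: [0.0, 0.134, 0.991, 0.0]
wrist_force: [0.1, -0.9, -1.3]
finger_gap: 0.613
grasp_force: 15.0
```

step_arm(slide=[[0,0,-0.5],[0,0,-0.5],[0,0,-0.5],[0,0,0],[0,0,0]], spin=[0,0,0,0,0])

```text
time: 7.35
tool_pos: [0.6675, -0.203, 0.0079]
tool_rot: [0.0, 0.134, 0.991, 0.0]
wrist_force: [-2.1, 0.5, 6.5]
finger_gap: 0.611
grasp_force: 15.0
```

step_arm(slide=[[0,0,0],[0,0,0],[0,0,0],[0,0,0],[0,0,0]], spin=[0,0,0,0,0], claw=80)

```text
time: 7.85
tool_pos: [0.6674, -0.2029, 0.007]
tool_rot: [-0.0, 0.134, 0.991, 0.0]
wrist_force: [-0.9, -0.0, -0.4]
finger_gap: 0.906
grasp_force: 0.0
```

step_arm(slide=[[0,0,8],[0,0,15],[0,0,25],[0,0,30],[0,0,30],[0,0,30],[0,0,20],[0,0,10]], spin=[0,0,0,0,0,0,0,0])

```text
time: 8.65
tool_pos: [0.6686, -0.2035, 0.1791]
tool_rot: [0.002, 0.134, 0.991, -0.0]
wrist_force: [0.2, 0.4, -0.2]
finger_gap: 0.908
grasp_force: 0.0
```

```bash
python3 - <<'E'
from h import *
T=env.get_image("top")["pixels"]; S=env.get_image("scene")["pixels"]; cv2.imwrite("pics/t3.png",T); cv2.imwrite("pics/s3.png",S)
r=lambda a,f: cv2.resize(a,None,fx=f,fy=f,interpolation=2)
c=np.zeros((600,800,3),np.uint8)
c[:400,:400]=r(T[213:253,201:241],10); c[:400,400:]=r(S[158:198,249:289],10)
c[400:,:400]=r(S[150:250,250:450],2); c[400:,400:]=r(T[120:220,240:440],2)
cv2.imwrite("pics/c3.png",np.clip(c*1.3,0,255).astype(np.uint8))
E
```

```text
(no output)
```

View pics/c3.png

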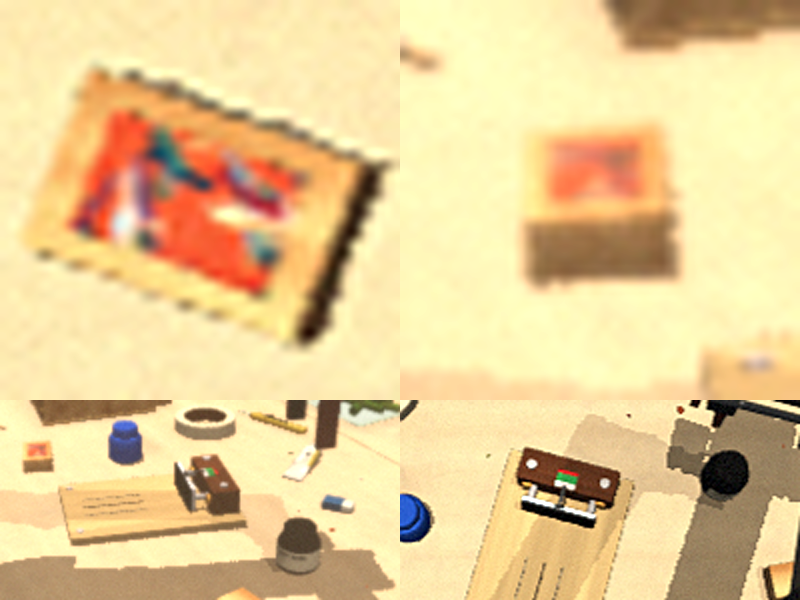

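The jar stands upright on the table (lower left 298,545) and the board is free. The block's top-face corners in the 10x crop are about (95,70), (362,160), (300,335) and (25,245).

```bash
python3 - <<'E'
from h import *
T=env.get_image("top"); S=env.get_image("scene")
def show(n,P): 
    P=np.array(P)*1000; e=np.roll(P,-1,0)-P
    print(n,P.mean(0).round(1),"len",np.linalg.norm(e,axis=1).round(1),"ang",np.degrees(np.arctan2(e[:,1],e[:,0])).round(1))
f=lambda u,v:onz(T,201+(u+.5)/10-.5,213+(v+.5)/10-.5,.022)[:2]
show("face",[f(*p) for p in[(95,70),(362,160),(300,335),(25,245)]])
show("pict",[f(*p) for p in[(115,108),(303,178),(262,295),(72,232)]])
g=lambda u,v:onz(S,249+(u+.5)/10-.5,158+(v+.5)/10-.5,.022)[:2]
show("faceS",[g(*p) for p in[(532,130),(668,130),(675,215),(525,217)] for p in [(p[0]-400,p[1])]])
# centre line
P=cv2.imread("pics/t3.png").astype(int).sum(2); pts=[]
for v in range(193,236):
    x0=310.5-(v-207)*.27; u=np.arange(int(round(x0))-4,int(round(x0))+5); s=P[v,u]; w=np.clip(np.median(s)-s-40,0,None)
    if w.sum()>0: pts.append([(w*u).sum()/w.sum(),v])
q=np.array([onz(T,*p,.012)[:2] for p in pts],np.float32)
l=cv2.fitLine(q,cv2.DIST_HUBER,0,.001,.001).ravel(); r=(q-l[2:])@np.array([-l[1],l[0]]); print(len(q),l,np.degrees(np.arctan(l[1]/l[0])),r.std(), q[[0,-1]])
# stop plate: white top edge in c3 crop ends (524,491)-(598,514) x2 front; 
for p in[(523,494),(597,517)]: print(onz(T,240+(p[0]-400)/2,120+(p[1]-400)/2,.048)[:2])
E
```

```text
face [483.8 234.4] len [67.9 43.2 69.1 44. ] ang [-108.5  162.6   72.2  -19. ]
pict [483.5 236.2] len [48.3 28.8 47.9 30.7] ang [-110.2  162.9   71.9  -16.3]
faceS [485.3 234.9] len [44.5 66.2 46.7 67.4] ang [ -28.4 -109.   153.6   69. ]
34 [ 0.9634865  -0.26775703  0.5137323   0.03111417] -15.53084 0.00036867944 [[0.5617443  0.01826314]
 [0.4816407  0.04049923]]
[0.6368736  0.04203073]
[ 0.60879611 -0.04518964]
```

step_arm(slide=[[-13,31,0],[-13,31,0],[-13,31,0],[-13,31,0],[-13,31,0],[-13,31,0],[-13,31,0]], spin=[-6.6,-6.6,-6.6,-6.6,-6.6,-6.6,-6.6])

```text
time: 9.55
tool_pos: [0.5748, 0.0152, 0.1737]
tool_rot: [-0.001, 0.514, 0.858, -0.001]
wrist_force: [0.6, 1.1, -0.5]
finger_gap: 0.912
grasp_force: 0.0
```

step_arm(slide=[[-13,31,0],[-13,31,0],[-13,31,0],[-13,31,0],[-13,31,0],[-13,31,0],[-13,31,0],[-2,4,0]], spin=[-6.6,-6.6,-6.6,-6.6,-6.6,-6.6,-6.6,-0.7])

```text
time: 10.35
tool_pos: [0.4806, 0.2394, 0.1736]
tool_rot: [-0.001, 0.81, 0.586, -0.001]
wrist_force: [0.4, 0.6, -0.3]
finger_gap: 0.906
grasp_force: 0.0
```

step_arm(slide=[[0,0,-20],[0,0,-30],[0,0,-30],[0,0,-25],[0,0,-20],[0,0,-10],[0,0,0]], spin=[0,0,0,0,0,0,0])

```text
time: 11.05
tool_pos: [0.4824, 0.2337, 0.0386]
tool_rot: [0.0, 0.812, 0.584, -0.002]
wrist_force: [-0.0, -0.0, 0.4]
finger_gap: 0.913
grasp_force: 0.0
```

step_arm(slide=[[1,0,-10],[1,1,-10],[0,0,-8],[0,0,-4],[0,0,-1.5],[0,0,0]], spin=[0,0,0,0,0,0])

```text
time: 11.65
tool_pos: [0.4854, 0.236, 0.0066]
tool_rot: [0.0, 0.812, 0.584, -0.0]
wrist_force: [0.6, 0.9, -0.2]
finger_gap: 0.91
grasp_force: 0.0
```

step_arm(slide=[[0,0,0],[0,0,0],[0,0,0],[0,0,0],[0,0,0],[0,0,0],[0,0,0],[0,0,0]], spin=[0,0,0,0,0,0,0,0], claw=35, squeeze=10)

```text
time: 12.45
tool_pos: [0.4853, 0.2361, 0.0068]
tool_rot: [-0.0, 0.812, 0.584, 0.0]
wrist_force: [-0.8, -0.1, 2.4]
finger_gap: 0.512
grasp_force: 10.0
```

step_arm(slide=[[0,0,3],[0,0,8],[0,0,14],[0,0,14],[0,0,12],[0,0,6],[0,0,3]], spin=[0,0,0,0,0,0,0], squeeze=30)

```text
time: 13.15
tool_pos: [0.4857, 0.2364, 0.0677]
tool_rot: [-0.0, 0.812, 0.584, 0.001]
wrist_force: [-0.0, 0.0, -0.4]
finger_gap: 0.511
grasp_force: 30.0
```

step_arm(slide=[[4,-15,0],[4,-15,0],[4,-15,0],[4,-15,0],[4,-15,0],[4,-15,0],[4,-15,0]], spin=[6.6,6.6,6.6,6.6,6.6,6.6,6.6])

```text
time: 13.85
tool_pos: [0.5132, 0.1303, 0.0664]
tool_rot: [-0.0, 0.515, 0.857, -0.0]
wrist_force: [0.6, -0.0, -0.3]
finger_gap: 0.506
grasp_force: 30.0
```

step_arm(slide=[[4,-15,0],[4,-15,0],[4,-15,0],[4,-15,0],[4,-15,0],[4,-15,0],[4,-15,0],[1,-3,0]], spin=[6.6,6.6,6.6,6.6,6.6,6.6,6.6,0.7])

```text
time: 14.65
tool_pos: [0.5424, 0.0207, 0.0665]
tool_rot: [-0.0, 0.135, 0.991, -0.0]
wrist_force: [-0.0, -0.4, 0.2]
finger_gap: 0.506
grasp_force: 30.0
```

step_arm(slide=[[0,0,0],[0,0,0],[0,0,0]], spin=[0,0,0])

```text
time: 14.95
tool_pos: [0.5422, 0.0242, 0.0666]
tool_rot: [-0.0, 0.134, 0.991, 0.0]
wrist_force: [-0.3, 0.9, -1.6]
finger_gap: 0.51
grasp_force: 30.0
```

```bash
python3 - <<'E'
from h import *
o=env.get_obs(); print(o["time"],o["tool_pos"],o["tool_rot"].round(4),o["wrist_force"]); q=o["tool_rot"]; print("yaw",2*np.degrees(np.arctan2(q[2],q[1]))-90)
S=env.get_image("scene")["pixels"];T=env.get_image("top")["pixels"]
r=lambda a,f: cv2.resize(a,None,fx=f,fy=f,interpolation=2)
cv2.imwrite("pics/c4.png",np.hstack([r(S[120:240,255:385],3),r(T[130:250,255:385],3)]))
E
```

```text
14.95 [0.54216358 0.02423533 0.06656355] [-2.00e-04  1.34e-01  9.91e-01  2.00e-04] [-0.30336175  0.85612497 -1.64078185]
yaw 74.60158307948288
```

View pics/c4.png

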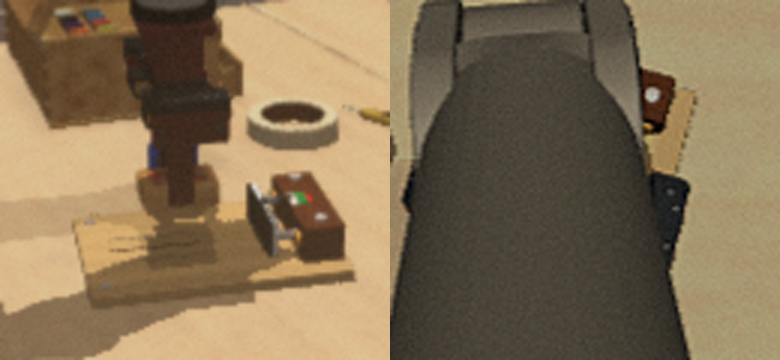

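The block is held level over the board, pointed at the stop (scene crop 178,190; stop 262,215). I lower it onto the board.

step_arm(slide=[[0,-1,-8],[0,0,-12],[0,0,-10],[0,0,-7],[0,0,-4],[0,0,-2],[0,0,-1],[0,0,0]], spin=[0,0,0,0,0,0,0,0])

```text
time: 15.85
tool_pos: [0.5426, 0.022, 0.0228]
tool_rot: [0.0, 0.134, 0.991, 0.0]
wrist_force: [0.2, 0.6, -0.7]
finger_gap: 0.511
grasp_force: 30.0
```

step_arm(slide=[[0,0,-1],[0,0,-1],[0,0,-0.5],[0,0,0],[0,0,0]], spin=[0,0,0,0,0])

```text
time: 16.35
tool_pos: [0.5424, 0.0221, 0.0202]
tool_rot: [-0.0, 0.134, 0.991, 0.0]
wrist_force: [-0.8, 0.3, -0.8]
finger_gap: 0.506
grasp_force: 30.0
```

step_arm(slide=[[0,1,-0.5],[0,0,-0.5],[0,0,-0.3],[0,0,0],[0,0,0]], spin=[0,0,0,0,0])

```text
time: 16.85
tool_pos: [0.5424, 0.023, 0.0188]
tool_rot: [-0.0, 0.134, 0.991, -0.0]
wrist_force: [-0.9, 0.1, -0.3]
finger_gap: 0.51
grasp_force: 30.0
```

step_arm(slide=[[0,0,-0.4],[0,0,-0.3],[0,0,0],[0,0,0]], spin=[0,0,0,0])

```text
time: 17.25
tool_pos: [0.5425, 0.023, 0.0188]
tool_rot: [0.0, 0.134, 0.991, 0.0]
wrist_force: [-2.2, 0.2, 7.2]
finger_gap: 0.513
grasp_force: 30.0
```

step_arm(slide=[[0,0,0.3],[2.9,-0.8,0],[4.8,-1.3,0],[4.8,-1.3,0],[4.8,-1.4,0],[4.8,-1.3,0],[2.9,-0.8,0],[0,0,0]], spin=[0,0,0,0,0,0,0,0])

```text
time: 18.05
tool_pos: [0.5674, 0.0164, 0.0187]
tool_rot: [-0.0, 0.134, 0.991, 0.0]
wrist_force: [-2.5, 1.1, 4.8]
finger_gap: 0.504
grasp_force: 30.0
```

step_arm(slide=[[1.9,-0.5,0],[1.9,-0.5,0],[1.9,-0.6,0],[0,0,0],[0,0,0]], spin=[0,0,0,0,0])

```text
time: 18.55
tool_pos: [0.5727, 0.015, 0.0188]
tool_rot: [-0.0, 0.134, 0.991, 0.0]
wrist_force: [-2.7, 0.9, 5.4]
finger_gap: 0.506
grasp_force: 30.0
```

step_arm(slide=[[1.9,-0.5,0],[1.9,-0.5,0],[1.9,-0.6,0],[0,0,0],[0,0,0]], spin=[0,0,0,0,0])

```text
time: 19.05
tool_pos: [0.5784, 0.0134, 0.0188]
tool_rot: [-0.0, 0.134, 0.991, 0.0]
wrist_force: [-3.5, 1.7, 6.3]
finger_gap: 0.508
grasp_force: 30.0
```

step_arm(slide=[[1.9,-0.5,0],[1.9,-0.6,0],[0,0,0],[0,0,0]], spin=[0,0,0,0])

```text
time: 19.45
tool_pos: [0.5814, 0.0126, 0.0187]
tool_rot: [-0.001, 0.134, 0.991, 0.0]
wrist_force: [-5.3, 1.6, 8.4]
finger_gap: 0.511
grasp_force: 30.0
```

step_arm(slide=[[0,0,0.3],[1.9,-0.5,0],[1.9,-0.5,0],[0,0,0],[0,0,0]], spin=[0,0,0,0,0])

```text
time: 19.95
tool_pos: [0.5839, 0.0119, 0.0187]
tool_rot: [-0.003, 0.134, 0.991, 0.0]
wrist_force: [-8.2, 2.7, 11.0]
finger_gap: 0.51
grasp_force: 30.0
```

step_arm(slide=[[1,-0.3,0],[1,-0.3,0],[0,0,0],[0,0,0]], spin=[0,0,0,0])

```text
time: 20.35
tool_pos: [0.5841, 0.0118, 0.0187]
tool_rot: [-0.004, 0.134, 0.991, 0.0]
wrist_force: [-14.2, 4.4, 16.7]
finger_gap: 0.511
grasp_force: 30.0
```

```bash
python3 - <<'E'
from h import *
o=env.get_obs(); print(o["time"],o["tool_pos"],o["tool_rot"].round(4),o["wrist_force"],o["moment"])
S=env.get_image("scene")["pixels"];T=env.get_image("top")["pixels"]
cv2.imwrite("pics/s5.png",S);cv2.imwrite("pics/t5.png",T)
r=lambda a,f: cv2.resize(a,None,fx=f,fy=f,interpolation=2)
cv2.imwrite("pics/c5.png",np.vstack([r(S[162:217,295:385],8),r(T[130:155,285:375],8)[:120]]))
E
```

```text
20.35 [0.58411552 0.01177114 0.01869004] [-4.300e-03  1.336e-01  9.910e-01  2.000e-04] [-14.15591009   4.37239936  16.6505817 ] [ 0.77983887  2.88278934 -0.07179887]
```

View pics/c5.png

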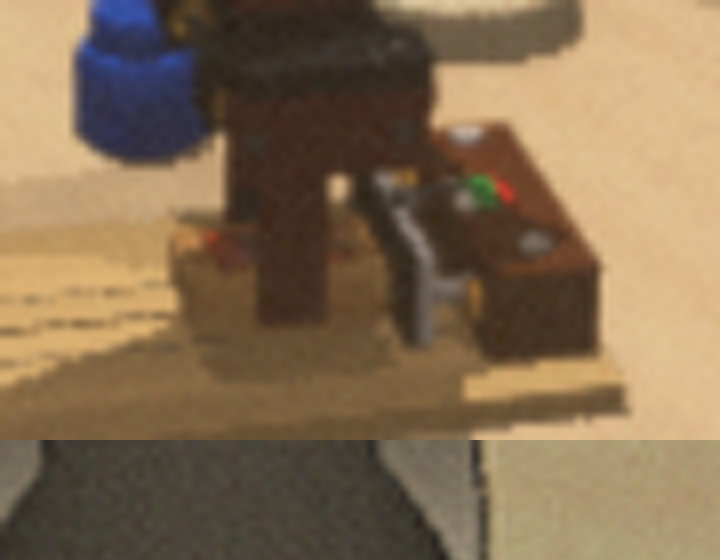

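The block is on the board against the stop plate (crop 390-415,270), with the pointer near the white/green edge (465,195). The rising down-force is jamming it by friction, so I relieve z in small steps.

step_arm(slide=[[0,0,0.3],[0,0,0.3],[0,0,0],[0,0,0]], spin=[0,0,0,0])

```text
time: 20.85
tool_pos: [0.5853, 0.0115, 0.0188]
tool_rot: [-0.003, 0.134, 0.991, 0.0]
wrist_force: [-7.7, 3.5, 5.8]
finger_gap: 0.512
grasp_force: 30.0
```

step_arm(slide=[[1,-0.3,0.2],[1,-0.3,0.2],[0,0,0],[0,0,0]], spin=[0,0,0,0])

```text
time: 21.25
tool_pos: [0.5868, 0.011, 0.0188]
tool_rot: [-0.004, 0.134, 0.991, 0.0]
wrist_force: [-8.8, 4.0, 4.8]
finger_gap: 0.514
grasp_force: 30.0
```

step_arm(slide=[[1,-0.3,0.2],[1,-0.3,0.2],[0,0,0],[0,0,0]], spin=[0,0,0,0])

```text
time: 21.65
tool_pos: [0.5882, 0.0106, 0.0188]
tool_rot: [-0.004, 0.133, 0.991, 0.0]
wrist_force: [-8.8, 3.3, 3.2]
finger_gap: 0.511
grasp_force: 30.0
```

```bash
python3 - <<'E'
from h import *
o=env.get_obs(); print(o["time"],o["tool_pos"],o["tool_rot"].round(4),o["wrist_force"],o["moment"])
def plate(P,tag):
    # pointer/gauge pixels
    g=P[170:200,340:365].astype(int); hsv=cv2.cvtColor(P,cv2.COLOR_BGR2HSV)[170:200,340:365]
    gr=(hsv[...,0]>40)&(hsv[...,0]<85)&(hsv[...,1]>90); rd=((hsv[...,0]<6)|(hsv[...,0]>174))&(hsv[...,1]>150)&(hsv[...,2]>110)
    for n,m in(("green",gr),("red",rd)):
        ys,xs=np.nonzero(m); print(tag,n,len(xs),xs.mean()+340 if len(xs) else 0,ys.mean()+170 if len(xs) else 0)
S=env.get_image("scene")["pixels"]; cv2.imwrite("pics/s6.png",S)
for f in("s3","s5","s6"): plate(cv2.imread(f"pics/{f}.png"),f)
r=lambda P: cv2.resize(P[168:208,325:375],(400,320),interpolation=2)
cv2.imwrite("pics/c6.png",np.hstack([r(cv2.imread("pics/s3.png")),r(S)]))
E
```

```text
21.65 [0.58820831 0.01061518 0.01884119] [-4.200e-03  1.335e-01  9.910e-01  1.000e-04] [-8.78360613  3.34977379  3.19195034] [ 0.81981474  1.81264735 -0.05535045]
s3 green 10 354.7 185.4
s3 red 2 358.0 185.5
s5 green 9 354.8888888888889 185.55555555555554
s5 red 2 358.0 185.5
s6 green 5 355.0 186.2
s6 red 2 357.5 185.0
```

View pics/c6.png

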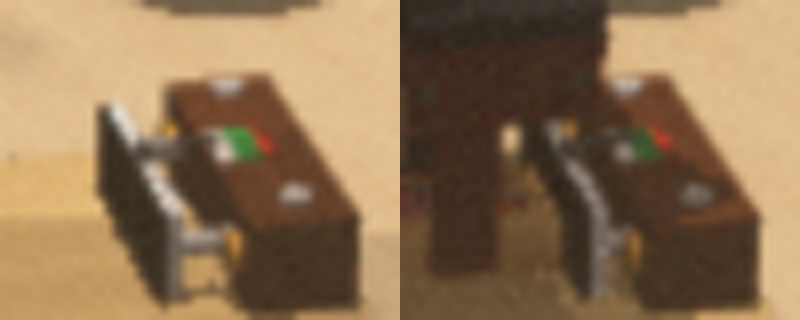

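The right picture shows the plate pushed back about 3 image px (edge 180 to 205 at 8x), which is 8 to 9 mm. That agrees with about 8.5 N of push, so I go a little further and then hold.

step_arm(slide=[[1,-0.3,0.1],[1,-0.3,0.1],[0,0,0],[0,0,0],[0,0,0]], spin=[0,0,0,0,0])

```text
time: 22.2
tool_pos: [0.5894, 0.0102, 0.0189]
tool_rot: [-0.005, 0.133, 0.991, 0.0]
wrist_force: [-11.2, 5.1, 3.9]
finger_gap: 0.514
grasp_force: 30.0
```

```bash
python3 - <<'E'
from h import *
o=env.get_obs(); print(o["time"],o["tool_pos"],o["tool_rot"].round(4),o["wrist_force"])
S=env.get_image("scene")
K=np.array([[S["fx"],0,S["cx"]],[0,S["fy"],S["cy"]],[0,0,1.]]); M=np.linalg.inv(S["pose"])
def proj(p):
    c=M[:3,:3]@p+M[:3,3]; c=c*[1,-1,-1]; return cv2.projectPoints(c.reshape(1,3),np.zeros(3),np.zeros(3),K,np.array([S["k1"],0,0,0.]))[0].ravel()
a=np.array([.9635,-.2678,0]); l=np.array([.2678,.9635,0]); p=np.array([.6145,.003,.03])-l*.045
print("px per 10mm",(proj(p+a*.01)-proj(p)).round(2))
# plate motion: template of the near rod/plate edge matched along the row, against the rest picture
A=cv2.cvtColor(cv2.imread("pics/s3.png"),6).astype(np.float32); B=cv2.cvtColor(S["pixels"],6).astype(np.float32)
for v in range(194,206,3): print(v,A[v,336:358].astype(int),B[v,336:358].astype(int),sep="\n")
E
```

```text
22.2 [0.58943839 0.01023161 0.01885205] [-5.000e-03  1.334e-01  9.910e-01  1.000e-04] [-11.16980934   5.10763459   3.91246787]
px per 10mm [ 3.54 -0.37]
194
[186 181 105  58  51  50  51  48  61 107 168 168 150  86  56  53  55  53
  58  68  71  72]
[ 52  55  73  78  78  87  88  90  98  70  50  45  54  92 109  74  55  48
  49  55  57  55]
197
[161 162 156 106  70  56  51  51  52  58  93 121 160 159 151 146 127 122
 132  81  58  53]
[52 59 78 81 82 78 84 83 85 73 49 43 47 78 99 99 98 94 96 61 54 54]
200
[167 163 165 166 160  97  61  49  51  60  91 112 145 148 154 149 119  86
  89  68  57  55]
[47 61 77 79 76 78 76 77 77 61 47 43 49 78 97 88 78 74 88 67 55 57]
203
[159 158 157 157 156 157 139  85  55  64  93 108 145 155 147 119 143 101
  62  57  56  54]
[ 81  82  82  84  84  83  82  87  90 100  83  54  49  83 100  92  88  80
  60  51  52  56]
```

The plate's edge has moved about 3.3 px, which is about 9.5 mm. The pointer is in the green band, so I hold here.

step_arm(slide=[[0,0,0],[0,0,0],[0,0,0],[0,0,0],[0,0,0],[0,0,0],[0,0,0],[0,0,0]], spin=[0,0,0,0,0,0,0,0])

```text
time: 23.05
tool_pos: [0.5895, 0.0103, 0.0189]
tool_rot: [-0.005, 0.133, 0.991, 0.0]
wrist_force: [-10.9, 4.1, 3.9]
finger_gap: 0.509
grasp_force: 30.0
```

step_arm(slide=[[0,0,0],[0,0,0],[0,0,0],[0,0,0],[0,0,0],[0,0,0],[0,0,0],[0,0,0]], spin=[0,0,0,0,0,0,0,0])

```text
time: 23.85
tool_pos: [0.5894, 0.0103, 0.0189]
tool_rot: [-0.005, 0.133, 0.991, 0.0]
wrist_force: [-10.9, 4.8, 4.2]
finger_gap: 0.51
grasp_force: 30.0
```

step_arm(slide=[[0,0,0],[0,0,0],[0,0,0],[0,0,0],[0,0,0],[0,0,0],[0,0,0],[0,0,0]], spin=[0,0,0,0,0,0,0,0])

```text
time: 24.65
tool_pos: [0.5895, 0.0103, 0.0189]
tool_rot: [-0.005, 0.133, 0.991, 0.0]
wrist_force: [-9.7, 4.3, 4.7]
finger_gap: 0.512
grasp_force: 30.0
```

step_arm(slide=[[0,0,0],[0,0,0],[0,0,0],[0,0,0],[0,0,0],[0,0,0],[0,0,0],[0,0,0]], spin=[0,0,0,0,0,0,0,0])

```text
time: 25.45
tool_pos: [0.5895, 0.0102, 0.0189]
tool_rot: [-0.005, 0.133, 0.991, 0.0]
wrist_force: [-10.5, 4.6, 3.8]
finger_gap: 0.507
grasp_force: 30.0
```

step_arm(slide=[[0,0,0],[0,0,0],[0,0,0],[0,0,0],[0,0,0],[0,0,0],[0,0,0],[0,0,0]], spin=[0,0,0,0,0,0,0,0])

```text
time: 26.25
tool_pos: [0.5894, 0.0102, 0.0188]
tool_rot: [-0.005, 0.133, 0.991, 0.0]
wrist_force: [-11.1, 3.4, 4.7]
finger_gap: 0.513
grasp_force: 30.0
```

The push has held steady for 4 s, so I hand the job in.

```bash
python3 -c "
from workcell import env
print(env.job_done())"
```

```text
the job is handed in; nothing more can be done
None
```

I handed the job in at about 26 s: the ink jar stands upright on the table, the sanding block was not touched, and the arm is still holding the printing block flat on the centre line against the stop at about 10 N (stop in about 9.5 mm, mid green band, held steady for 4 s).

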